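# Press the stuck bush out of a brayer roller

## Task

Take the wooden drift from its hole in the tool block and press it straight down through the bore of the roller that stands clamped in the wooden handscrew, until the bush stuck inside drops out below into the steel tray. The clamp was laid by eye, so feel for the mouth of the bore with light touches and never let the drift's rod bear harder than about 30 N on the roller or the bush; hold it by its handle. Then draw the drift out, stand it back down fully in the same hole of the block and let go; leave the bush in the tray and everything else where it is.

Things in the scene. Friction and masses are not known exactly. Their poses are not given: they have to be found in the camera images.
- stand: Two wooden blocks fixed to the bench, 130 (x) by 30 by 65 high, centred at y = -58 and +58; origin on the bench midway between them, z up. Across them, along y, lies a wooden handscrew clamp, held fast: jaws 65 to 103 above the bench, from y -104 to +130, 110 over both in x; two spindles at y 52 and 112, 84 up, with wooden handles reaching 160 out, one to +x, one to -x.
- roller_top (a point): Point 135 above the bench over the stand's origin: level of the upper end of the brayer roller that the handscrew holds upright: aluminium core, black rubber cover, 42 outside diameter, 90 long, straight vertical through bore of 19. The handscrew was laid by eye: the bore's axis is within 14 mm of this point along stand y and 1 mm along stand x, not measured, to be felt or seen. It does not yield.
- roller_foot (a point): Point 45 above the bench over the stand's origin: level of the roller's lower end. A bronze bush, 18.6 diameter, 24 long, about 35 g, is jammed in the bore out of sight, its top 36 to 69 above this level (not measured). Keeping it sliding down takes roughly 6 to 14 N, up to twice that for an instant if struck at speed; it falls free when its top, pushed by the drift's tip, comes within 8 to 1 mm above this level.
- drift_tip (a point): Lower end of the drift, on its axis (z points up to the handle). The drift: a straight light beech rod 17 in diameter and 100 long, its tip bevelled 1 mm, under a darker turned cylindrical handle 28 in diameter that reaches from 100 to 152 above the tip; about 70 g. It stands upright in the tool block at the start. When the handle's shoulder meets the roller the tip is 10 below the roller's underside.
- drift_handle (a point): Centre of the drift's handle, on its axis, 125 above the tip: the place to grasp it (28 mm wide in every direction), from above.
- rod: The plain rod of the drift, below its handle; origin at the tip, z up to the handle. At the roller it is to meet no more than 30 N from whatever it touches: the roller's end, the bore's wall, the bush, or a gripper squeezing it.
- drift: The same drift; origin at the tip, z along its axis up to the handle.
- toolblock: Dark wooden tool block, fixed to the bench, 70 (x) by 150 (y) by 50 high, origin at the centre of its underside. The drift's hole, 24 in diameter and 40 deep (its floor 10 above the bench) with a bevelled mouth, is at x = 0, y = -45; two narrow holes of 13 at y = +10 and +45 stay empty. Which side of the handscrew it stands on varies.
- tray: Shallow open steel tray, fixed on the bench under the roller between the two blocks, 120 by 78 by 14 high, walls 3, origin at the centre of its underside; empty at the start, it catches the bush.
- jar: Closed glass jar with a steel cap, 60 in diameter and 75 high, origin at the centre of its underside; a bystander.
- fork: The brayer's own handle lying flat: wooden grip about 110 long to -x of its origin, steel wire fork 108 wide and 45 long to +x, under 30 high; a bystander.
- mallet: Wooden mallet, 240 long, lying flat; a bystander.
Things that resemble listed ones, but are neither listed nor needed, are in the scene too. Leave any red or turquoise look-alike of the toolblock alone. There is more than one size of the drift; the job needs the middle-sized.

How it is judged:
By the outcome, as a careful person would: the job done as asked, in the order asked, and still so for the second after the job is handed in, with the robot touching nothing.
It also fails if it takes over 72 s, if anything falls off the work surface, if the arm or the gripper's body presses on something with over 40 N, if the wrist force passes 120 N, or if a joint passes its speed limit or range.

## Robot

A 6-joint arm with a two-finger parallel gripper is mounted at the origin on the work surface. World frame = base frame: x ahead of the robot, y to its left, z up, the work surface at z = 0. Lengths are in m, angles in rad, forces in N, time in s.
With the tool pointing down it reaches from about 0.3 to 0.825 m from the base axis. Payload 5.4 kg.
Tool frame: the origin (TCP) lies on the centre line of the jaws, within the pads' length; the fingertips stand bot.tip_extent ahead of it and the grasp point (between the pads) lies 8 mm behind it (bot.tip_extent is the distance from the TCP to the fingertips, in m); z points along the fingers, y is the direction in which the jaws open and shut (so a half turn about z gives the same grasp; the last joint's range is limited). The gripper opens to 92 mm and grips with 3 to 60 N. Pads are 20 mm wide; open, the fingers measure 128 mm over their backs; the gripper's body (75 mm by 189 mm) begins 69 mm behind the grasp point.
Start: joints at [1.096, 0.158, 1.597, -0, 1.386, -0.21], TCP at [0.15, 0.555, 0.226] pointing down, gripper open.
Joint ranges: [-2.91, 2.91], [-0.94, 2.29], [0.18, 2.7], [-1.29, 4.43], [0.17, 2.64], [-3, 3]. Speed limits (rad/s): [2.57, 2.57, 3.14, 3.14, 3.14, 3.14].

## Interface

Orientations are given as a 3x3 rotation matrix whose columns are the frame's x, y, z axes.
In Python, from cell import read_state, optics, ticket, bot gives the robot as it stands.
- The arm moves only by the tool apply_moves, never from a script. Its argument "motion" is a list that holds one entry, the list of rows, each a list of 7 numbers: the shift along the tool's x, y, z in m, then the turn, a rotation vector about the tool's x, y, z in degrees, then the opening, from 0 (shut) to 1 (fully open). A call has 1 to 10 rows; each row shifts and turns the commanded pose from where the row before left it, along the tool's axes as they then stand; what a row does not reach is not made up. A row lasts 1/8 s, in which the tool goes at most 62.5 mm and 10.7 degrees, less where a joint would pass 70% of its speed; a pose out of reach is approached as far as the arm can. A call with a gripper value outside its range is refused whole. The fingers move at their own pace and stop on an object; the grip force is fixed at half the most. Time passes only in rows, so rows that do not move let the fingers close. It gives the time, the measured TCP pose, the force and the opening at its end, in the units of the state.
- read_state(): the state, without advancing time (a new reading comes with each control period).
- optics.read_camera(name): name is "scene" or "top" or "wrist"; returns (picture, depth): 400x640x3 uint8, blue, green, red; 400x640 float32, m along the optical axis (not along the pixel's ray), 0 where there is no reading.
- optics.calibration(name): a dict with "mtx" (3x3 intrinsics, pixels), "R" (3x3) and "t" (3): a world point X has camera coordinates R X + t. Camera axes: x right, y down, z forward; pixel columns grow to the right and rows downward; lengths in m; the calibration is good to about 2 mm. A picture is of the moment at which its call begins: read the wrist's pose just before it. calibration takes no time and is no camera call; for the wrist camera it gives the pose at the moment of the call.
- ticket.job_done(): hands the job in, once; it reports no verdict.
The state is a dict: "time_s": time; "joints": joint angles; "joint_velocities": joint speeds; "tau": joint torques, N m; "tool_pos": TCP position; "eef_rot": TCP orientation; "ft_force": force on the tool from outside, world axes, zero at the start; "wrist_torque": the same for the moment, N m; "grip_width": finger opening in m.
Only numpy, scipy, OpenCV 4.12 (cv2) and the standard library are available. Lean on these libraries where they do the work, as an engineer would, in place of code of your own. Each camera call takes 0.05 s, during which the arm holds its last target. There are 200 camera calls.

## Working session

There is one attempt and no reset: what is moved stays moved. The work goes in short steps, Python scripts to look and compute and a tool call to move; the robot and the scene stay as the last step left them, time stands still between calls to the robot, and variables do not carry over. Pictures are saved under pics/ and viewed, about 8 in all and at most 12, crops included, and the job is handed in when it is done.

Besides the shell and the picture viewer there is one more tool, called as a command line: name --argument value ..., lists and objects as JSON in quotes. apply_moves: Moves the arm, as the interface text tells. Its arguments: {"type":"object","properties":{"motion":{"type":"array","items":{"type":"array","items":{"type":"array","items":{"type":"number"}}}}},"required":["motion"]}

```bash
mkdir -p pics; ls
cat > h.py <<'E'
import numpy as np, cv2
from cell import read_state, optics, ticket, bot
def ray(name,u,v,z,cal=None):
    c=cal or optics.calibration(name); K,R,t=map(np.array,(c["mtx"],c["R"],c["t"])); t=t.ravel()
    d=R.T@np.linalg.inv(K)@[u,v,1]; o=-R.T@t
    return o+d*(z-o[2])/d[2]
def pts(name,depth,cal=None):
    c=cal or optics.calibration(name); K,R,t=map(np.array,(c["mtx"],c["R"],c["t"]))
    v,u=np.indices(depth.shape); p=np.stack([u*depth,v*depth,depth],-1)@np.linalg.inv(K).T
    return (p-t.ravel())@R
E
python3 - <<'E'
from h import *
s=read_state(); print(s, bot.tip_extent)
for n in("scene","top"):
    c=optics.calibration(n); im,d=optics.read_camera(n)
    cv2.imwrite(f"pics/{n}0.png",im); np.savez(f"{n}0.npz",im=im,d=d,**c); print(n,c)
E
```

```text
pics
{'time_s': 0.0, 'joints': array([ 1.09593467e+00,  1.59051058e-01,  1.59821754e+00,  2.75791996e-05,
        1.38618234e+00, -2.10098992e-01]), 'joint_velocities': array([-0.00074337,  0.00077108, -0.00016698, -0.00011936, -0.00018147,
        0.00091686]), 'tau': array([-9.74652830e-04, -3.85595942e+01, -3.22097290e+01,  7.00563518e-02,
        3.82806512e-02, -1.35504133e-04]), 'tool_pos': array([0.15019894, 0.55441867, 0.22462513]), 'eef_rot': array([[-9.65153123e-01,  2.61684326e-01, -8.73744732e-04],
       [ 2.61685457e-01,  9.65151818e-01, -1.64027619e-03],
       [ 4.14061747e-04, -1.81176398e-03, -9.99998273e-01]]), 'ft_force': array([-0.10675998,  0.41889635, -0.34976353]), 'wrist_torque': array([-0.00969581,  0.02173473, -0.04473164]), 'grip_width': 0.09170282393064186} 0.011
scene {'mtx': array([[455.68684539,   0.        , 325.74129339],
       [  0.        , 455.68684539, 209.20893362],
       [  0.        ,   0.        ,   1.        ]]), 'R': array([[ 5.53290799e-01,  8.32988170e-01,  2.07816488e-05],
       [ 4.70176331e-01, -3.12281846e-01, -8.25478204e-01],
       [-6.87607089e-01,  4.56739266e-01, -5.64433994e-01]]), 't': array([-0.22147306, -0.11181406,  1.47469034])}
top {'mtx': array([[460.72944625,   0.        , 321.88403176],
       [  0.        , 460.72944625, 195.82442044],
       [  0.        ,   0.        ,   1.        ]]), 'R': array([[-1.92851128e-02, -9.99812866e-01, -1.52250418e-03],
       [-9.94615089e-01,  1.93399009e-02, -1.01817451e-01],
       [ 1.01827843e-01, -4.49255407e-04, -9.94801934e-01]]), 't': array([0.00563322, 0.42666976, 1.4832615 ])}
```

View pics/top0.png

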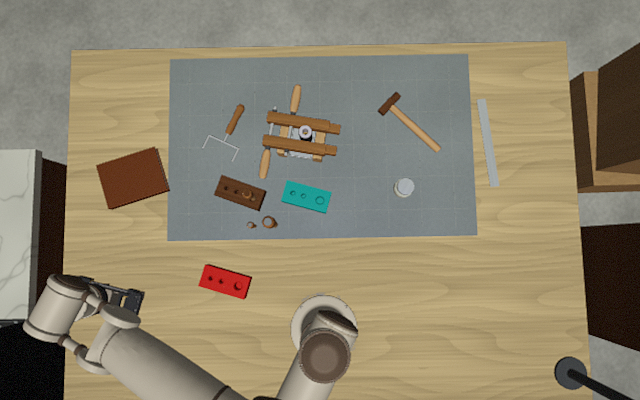

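View pics/scene0.png

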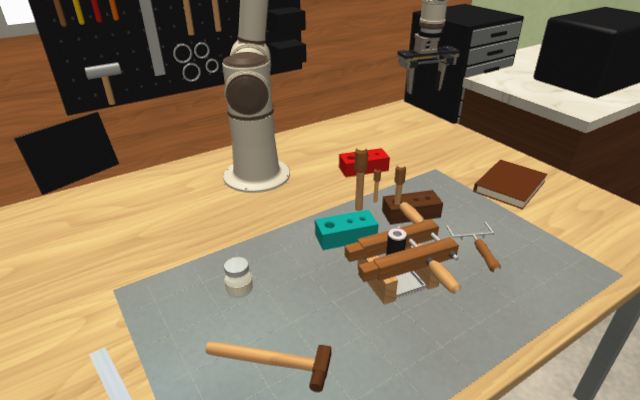

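Top view: the dark block is at (240,193), with turquoise (306,197) and red (225,281) look-alikes. There are three drift-like pieces: one in the dark block at (249,196), a small one standing at (251,225) and a large one at (269,222). The one in the dark block should be the middle-sized one. I'll confirm that with an enlarged crop.

Run:
```python
from h import *
T=dict(np.load("top0.npz")); S=dict(np.load("scene0.npz"))
a=cv2.resize(T["im"][75:240,190:360],None,fx=2.35,fy=2.35,interpolation=cv2.INTER_CUBIC)
b=cv2.resize(S["im"][135:305,330:500],None,fx=2.3,fy=2.3,interpolation=cv2.INTER_CUBIC)
b=cv2.resize(b,(b.shape[1],a.shape[0])) if b.shape[0]!=a.shape[0] else b
cv2.imwrite("pics/crop1.png",np.hstack([a,b]))
P=pts("top",T["d"],T)
# points by height
x,y,z=P[...,0],P[...,1],P[...,2]
for (u,v) in [(249,196),(251,225),(269,222),(306,132),(240,193)]:
    print(u,v,np.round(P[v,u],4))
m=(z>.125)&(x>.2)&(x<.75)&(y>-.1)&(y<.35)
n,l,st,c=cv2.connectedComponentsWithStats(m.astype(np.uint8))
for i in range(1,n):
    q=P[l==i]; print(st[i],c[i].round(1),np.median(q,0).round(4),q.min(0).round(3),q.max(0).round(3))
# dark block top plane z=.05
hsv=cv2.cvtColor(T["im"],cv2.COLOR_BGR2HSV)
m=(abs(z-.05)<.006)&(x>.3)&(x<.6)&(y>.08)&(y<.35)
n,l,st,c=cv2.connectedComponentsWithStats(m.astype(np.uint8))
for i in range(1,n):
    if st[i][4]<100: continue
    r=cv2.minAreaRect(np.float32(P[l==i][:,:2])*1000); print(st[i],c[i],r)
```

```text
249 196 [0.4161 0.2133 0.1613]
251 225 [0.3322 0.2154 0.1116]
269 222 [0.3456 0.1732 0.0007]
306 132 [0.6247 0.0439 0.0855]
240 193 [0.4387 0.261  0.0437]
[46  0  1  1  1] [46.  0.] [ 0.2734 -0.002   1.519 ] [ 0.273 -0.002  1.519] [ 0.273 -0.002  1.519]
[84  1  1  1  1] [84.  1.] [ 0.2734 -0.002   1.519 ] [ 0.273 -0.002  1.519] [ 0.273 -0.002  1.519]
[172   1   1   1   1] [172.   1.] [ 0.2734 -0.002   1.519 ] [ 0.273 -0.002  1.519] [ 0.273 -0.002  1.519]
[255   0   1   1   1] [255.   0.] [ 0.2734 -0.002   1.519 ] [ 0.273 -0.002  1.519] [ 0.273 -0.002  1.519]
[327   1   1   1   1] [327.   1.] [ 0.2734 -0.002   1.519 ] [ 0.273 -0.002  1.519] [ 0.273 -0.002  1.519]
[331   1   1   1   1] [331.   1.] [ 0.2734 -0.002   1.519 ] [ 0.273 -0.002  1.519] [ 0.273 -0.002  1.519]
[334   1   1   1   1] [334.   1.] [ 0.2734 -0.002   1.519 ] [ 0.273 -0.002  1.519] [ 0.273 -0.002  1.519]
[384   0   1   1   1] [384.   0.] [ 0.2734 -0.002   1.519 ] [ 0.273 -0.002  1.519] [ 0.273 -0.002  1.519]
[395   1   1   1   1] [395.   1.] [ 0.2734 -0.002   1.519 ] [ 0.273 -0.002  1.519] [ 0.273 -0.002  1.519]
[611 
[... 28230 characters left out ...]
 398.] [ 0.2734 -0.002   1.519 ] [ 0.273 -0.002  1.519] [ 0.273 -0.002  1.519]
[280 398   1   1   1] [280. 398.] [ 0.2734 -0.002   1.519 ] [ 0.273 -0.002  1.519] [ 0.273 -0.002  1.519]
[598 398   1   1   1] [598. 398.] [ 0.2734 -0.002   1.519 ] [ 0.273 -0.002  1.519] [ 0.273 -0.002  1.519]
[628 398   1   1   1] [628. 398.] [ 0.2734 -0.002   1.519 ] [ 0.273 -0.002  1.519] [ 0.273 -0.002  1.519]
[213 174  52  36 843] [237.67497034 191.5717675 ] ((442.2281494140625, 264.75799560546875), (151.86868286132812, 70.02311706542969), 69.10128784179688)
[281 180  16  25 267] [289.35205993 192.31460674] ((439.10382080078125, 97.43443298339844), (52.698211669921875, 70.29942321777344), 75.33462524414062)
```

View pics/crop1.png

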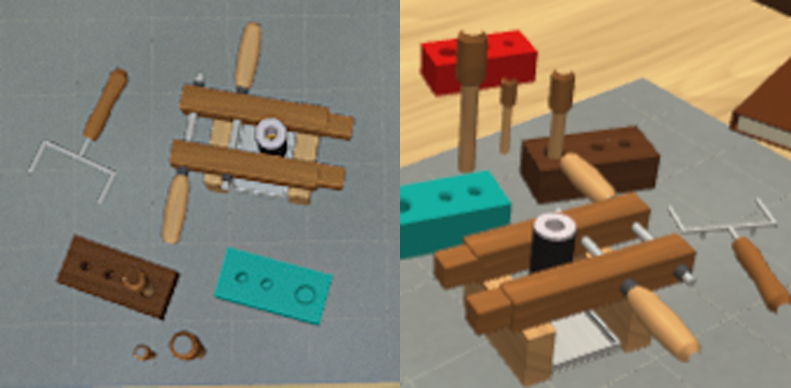

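The crop confirms it: the drift in the dark block (left panel ~(135,283)) is between the small and large loose ones in size, and the wooden-brown block is the right one. Now for cleaner numbers.

Run:
```python
from h import *
T=dict(np.load("top0.npz")); P=pts("top",T["d"],T); z=P[...,2]
roi=np.zeros(z.shape,bool); roi[75:240,190:360]=1
for lo,hi,nm in((.09,.105,'jaws'),(.10,.118,"small"),(.128,.142,"roller"),(.15,.17,"drift"),(.17,.25,"big")):
    m=roi&(z>lo)&(z<hi)
    n,l,st,c=cv2.connectedComponentsWithStats(m.astype(np.uint8))
    for i in range(1,n):
        if st[i][4]<8: continue
        q=P[l==i]; r=cv2.minAreaRect(np.float32(q[:,:2])*1000)
        print(nm,st[i],c[i].round(1),np.median(q,0).round(4),q.max(0).round(3),np.round(r[0],1),np.round(r[1],1),round(r[2],1))
s=read_state(); c=optics.calibration("wrist"); R=np.array(c["R"]);t=np.array(c["t"]).ravel()
print("wrist cam pos in tool",(s["eef_rot"].T@(-R.T@t-s["tool_pos"])).round(4)); print((R@s["eef_rot"]).round(3)); print(c["mtx"])
```

```text
jaws [266  84  75  49 842] [300.5 116.1] [0.6617 0.0729 0.1004] [0.78  0.169 0.105] [655.2  54.8] [205.6 155.1] 43.6
jaws [259 131  78  48 876] [290.5 149. ] [0.5726 0.1032 0.1004] [0.629 0.193 0.105] [580.   86.4] [135.8 257.2] 17.4
jaws [303 130   5   4   8] [305.  131.4] [0.6249 0.0467 0.0947] [0.627 0.053 0.104] [623.9  46.6] [7.5 9.8] 30.8
small [266 111  69  20 562] [298.2 120.2] [0.6583 0.0679 0.1034] [0.691 0.169 0.113] [656.7  61.2] [216.5  35. ] 79.1
small [302 129   6   4   8] [304.1 130.4] [0.6241 0.0491 0.1112] [0.627 0.056 0.115] [624.   48.4] [ 6.9 15.9] 10.5
small [262 134  71  20 630] [295.  143.7] [0.5837 0.0781 0.1037] [0.617 0.182 0.118] [591.3  70.7] [221.4  54.1] 79.9
small [333 146   4   5  10] [334.7 147.7] [ 0.5693 -0.0464  0.1016] [ 0.574 -0.04   0.104] [568.8 -45.6] [10.8  9.1] 46.5
small [247 221   6   7  22] [249.6 224.3] [0.3339 0.2197 0.1074] [0.345 0.229 0.112] [335.5 220.5] [18.9 16.1] 4.8
roller [298 125  14  14 115] [304.5 131.3] [0.6146 0.0481 0.134 ] [0.635 0.067 0.14 ] [615.6  47.3] [38.7 39.6] 26.8
roller [246 193   7   6  10] [249.8 196.4] [0.4159 0.2132 0.1336] [0.428 0.227 0.14 ] [418.1 215.7] [ 6.8 23.4] 39.9
drift [242 189  10   9  43] [246.7 193.3] [0.4229 0.219  0.1584] [0.438 0.235 0.167] [425.6 221.6] [26.5 24.7] 86.9
drift [270 217   5  11  12] [272.9 222.4] [0.3361 0.1417 0.1643] [0.352 0.151 0.17 ] [336.6 143.8] [ 8.5 29.7] 77.6
big [262 216  12  12  73] [267.8 221.6] [0.3366 0.1534 0.1907] [0.355 0.172 0.2  ] [338.4 156. ] [32.3 32.3] 89.2
wrist cam pos in tool [ 0.0714  0.0006 -0.1595]
[[ 0.     1.     0.001]
 [-0.966  0.    -0.257]
 [-0.257 -0.001  0.966]]
[[311.46936267   0.         319.06237291]
 [  0.         311.46936267 204.53113584]
 [  0.           0.           1.        ]]
```

apply_moves --motion '[[[-0.045,-0.0284,0,0,0,0,1],[-0.045,-0.0284,0,0,0,0,1],[-0.045,-0.0284,0,0,0,0,1],[-0.045,-0.0284,0,0,0,0,1],[-0.045,-0.0284,0,0,0,0,1],[-0.045,-0.0284,0,0,0,0,1],[-0.045,-0.0284,0,0,0,0,1],[-0.045,-0.0284,0,0,0,0,1],[-0.045,-0.0284,0,0,0,0,1],[-0.045,-0.0284,0,0,0,0,1]]]'

```text
time_s: 1.35
tool_pos: [0.5112, 0.1616, 0.2252]
eef_rot: [[-0.965, 0.262, -0.001], [0.262, 0.965, 0.0], [0.001, -0.0, -1.0]]
ft_force: [0.1, 1.0, 0.7]
grip_width: 0.092
```

apply_moves --motion '[[[-0.044,-0.0284,0,0,0,0,1],[-0.044,-0.0284,0,0,0,0,1],[-0.044,-0.0284,0,0,0,0,1],[0,0,0,0,0,0,1],[0,0,0,0,0,0,1]]]'

```text
time_s: 1.98
tool_pos: [0.6149, 0.0468, 0.225]
eef_rot: [[-0.965, 0.262, -0.001], [0.262, 0.965, 0.001], [0.002, 0.0, -1.0]]
ft_force: [-1.2, 0.1, 0.3]
grip_width: 0.092
```

```bash
cat > look.py <<'E'
from h import *
import sys
nm=sys.argv[1]
s=read_state(); c=optics.calibration("wrist"); im,d=optics.read_camera("wrist")
cv2.imwrite(f"pics/{nm}.png",im); np.savez(nm+".npz",im=im,d=d,tp=s["tool_pos"],er=s["eef_rot"],**c)
print(s["time_s"],s["tool_pos"],s["ft_force"],s["grip_width"])
E
python3 look.py w_roller
```

```text
1.975 [0.61493799 0.0467761  0.22497831] [-1.18930644  0.10833477  0.33163956] 0.09200927739262638
```

View pics/w_roller.png

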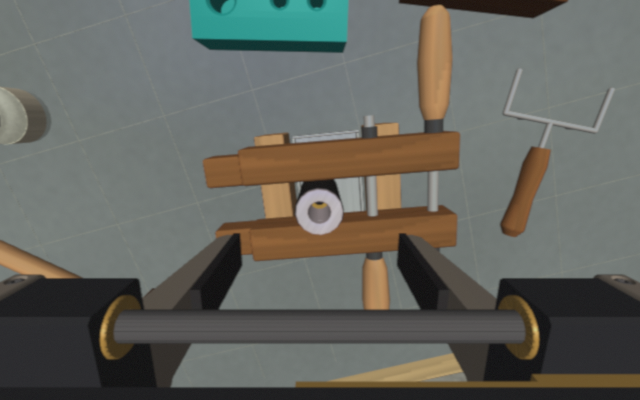

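The ring of the roller is at about (319,211), with the bore in its centre and bronze visible inside. I'll fit it, then go over the drift.

```bash
cat > ring.py <<'E'
from h import *
W=dict(np.load("w_roller.npz")); im=W["im"]; h=cv2.cvtColor(im,cv2.COLOR_BGR2HSV)
x0,y0=285,180; sub=h[y0:245,x0:355]
m=((sub[...,2]>150)&(sub[...,1]<50)).astype(np.uint8)
n,l,st,c=cv2.connectedComponentsWithStats(m); i=1+st[1:,4].argmax(); print(st[i],c[i]+[x0,y0])
cs,hi=cv2.findContours((l==i).astype(np.uint8),cv2.RETR_CCOMP,cv2.CHAIN_APPROX_NONE)
for k in cs:
    if len(k)<20: continue
    e=cv2.fitEllipse(k); u,v=e[0][0]+x0,e[0][1]+y0; print("ell",u,v,e[1],ray("w",u,v,.135,W).round(4))
P=pts("w",W["d"],W)[y0:245,x0:355][l==i]; print(np.median(P,0).round(4))
E
python3 ring.py; echo; sed -n 1p h.py >/dev/null
```

```text
[  12   10   45   45 1185] [318.95274262 211.66329114]
ell 318.90259170532227 211.69822692871094 (43.68337631225586, 44.763240814208984) [0.6161 0.0468 0.135 ]
ell 318.7418632507324 211.78734016418457 (23.205097198486328, 24.648574829101562) [0.6161 0.0466 0.135 ]
[0.6157 0.047  0.1353]
```

apply_moves --motion '[[[0.046,0.024,0,0,0,0,1],[0.046,0.024,0,0,0,0,1],[0.046,0.024,0,0,0,0,1],[0.046,0.024,0,0,0,0,1],[0.045,0.024,0,0,0,0,1],[0,0,0,0,0,0,1],[0,0,0,0,0,0,1]]]'

```text
time_s: 2.9
tool_pos: [0.4257, 0.2224, 0.2258]
eef_rot: [[-0.966, 0.26, 0.001], [0.26, 0.966, -0.0], [-0.001, 0.0, -1.0]]
ft_force: [0.5, -0.3, -0.3]
grip_width: 0.092
```

```bash
python3 look.py w_drift
```

```text
2.9 [0.42565612 0.22236606 0.22583061] [ 0.51981036 -0.32083806 -0.25148782] 0.09200219432183378
```

View pics/w_drift.png

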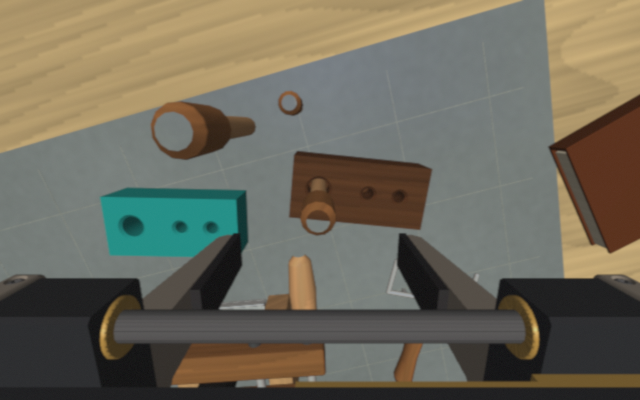

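Drift handle top at (318,220), its hole at (318,186); narrow holes at (368,192) and (398,196). The loose big one is at (180,130), clear of the fingers.

Run:
```python
from h import *
W=dict(np.load("w_drift.npz")); im=W["im"]; h=cv2.cvtColor(im,cv2.COLOR_BGR2HSV)
print(h[220,312:326].tolist(), h[210:236:3,318].tolist())
x0,y0=295,195; sub=h[y0:245,x0:345]
m=((sub[...,1]<110)&(sub[...,2]>80)).astype(np.uint8)
n,l,st,c=cv2.connectedComponentsWithStats(m)
for i in range(1,n):
    if st[i][4]>30:
        k,_=cv2.findContours((l==i).astype(np.uint8),cv2.RETR_EXTERNAL,cv2.CHAIN_APPROX_NONE)
        (u,v),ax,_=cv2.fitEllipse(k[0]); u+=x0;v+=y0; print(st[i],u,v,ax,ray("",u,v,.162,W))
a,b=ray("",367.5,192,.05,W),ray("",398.5,195.7,.05,W); d=(b-a)/np.linalg.norm(b-a)
print(a,b,np.linalg.norm(b-a),"hole",a-d*.055,b-d*.09)
P=pts("",W["d"],W); m=(abs(P[...,2]-.05)<.005); m[:, :270]=0;m[:,440:]=0;m[:145]=0;m[232:]=0
r=cv2.minAreaRect(np.float32(P[m][:,:2])*1000); print(r)
for z,lo,hi in((.162,.155,.17),):
    q=P[(P[...,2]>lo)&(P[...,2]<hi)]; q=q[np.hypot(q[:,0]-.425,q[:,1]-.222)<.03]; print(len(q),q.mean(0),(q.max(0)+q.min(0))/2,np.median(q,0))
```

```text
[[53, 9, 117], [50, 13, 117], [53, 9, 115], [53, 9, 114], [42, 11, 111], [25, 14, 108], [23, 19, 106], [19, 27, 104], [18, 33, 102], [17, 41, 99], [14, 49, 98], [14, 53, 96], [14, 55, 93], [12, 61, 92]] [[13, 149, 103], [12, 145, 86], [12, 143, 80], [12, 80, 86], [79, 16, 126], [77, 14, 125], [73, 14, 126], [42, 11, 121], [13, 93, 85]]
[   0   22   50   28 1180] 318.3603324890137 231.92774963378906 (28.307451248168945, 56.423683166503906) [0.43501805 0.21972844 0.162     ]
[0.44330935 0.27324312 0.05      ] [0.45630801 0.30540767 0.05      ] 0.0346918414175897 hole [0.42270143 0.22224984 0.05      ] [0.42258597 0.22196413 0.05      ]
((442.2035827636719, 264.3648986816406), (150.56076049804688, 70.52992248535156), 69.12342071533203)
533 [0.42314717 0.22284256 0.15922451] [0.42592024 0.22204889 0.15923296] [0.42095443 0.22358    0.15917759]
```

apply_moves --motion '[[[0,0,0.035,0,0,0,1],[0,0,0.035,0,0,0,1],[0,0,0.028,0,0,0,1],[0,0,0,0,0,0,1],[0,0,0,0,0,0,0.5],[0,0,0,0,0,0,0.2],[0,0,0,0,0,0,0],[0,0,0,0,0,0,0],[0,0,0,0,0,0,0]]]'

```text
time_s: 4.08
tool_pos: [0.426, 0.2221, 0.1278]
eef_rot: [[-0.965, 0.262, 0.0], [0.262, 0.965, 0.0], [-0.0, 0.0, -1.0]]
ft_force: [-0.2, -0.1, -0.4]
grip_width: 0.0441
```

apply_moves --motion '[[[0,0,0,0,0,0,0],[0,0,0,0,0,0,0],[0,0,0,0,0,0,0],[0,0,0,0,0,0,0]]]'

```text
time_s: 4.58
tool_pos: [0.426, 0.2221, 0.1276]
eef_rot: [[-0.965, 0.262, -0.0], [0.262, 0.965, 0.0], [0.0, 0.0, -1.0]]
ft_force: [-0.8, -0.2, 0.5]
grip_width: 0.0275
```

apply_moves --motion '[[[0,0,-0.02,0,0,0,0],[0,0,-0.045,0,0,0,0],[0,0,-0.045,0,0,0,0],[0,0,-0.045,0,0,0,0],[-0.0459,-0.0239,0,0,0,0,0],[-0.0459,-0.0239,0,0,0,0,0],[-0.0459,-0.0239,0,0,0,0,0],[-0.0459,-0.0239,0,0,0,0,0],[-0.0459,-0.0239,0,0,0,0,0],[0,0,0,0,0,0,0]]]'

```text
time_s: 5.82
tool_pos: [0.6174, 0.0439, 0.281]
eef_rot: [[-0.964, 0.265, -0.002], [0.265, 0.964, -0.0], [0.002, -0.001, -1.0]]
ft_force: [-0.7, -0.3, -0.8]
grip_width: 0.0271
```

apply_moves --motion '[[[0,0,0,0,0,0,0],[0,0,0,0,0,0,0]]]'

```text
time_s: 6.08
tool_pos: [0.6156, 0.0477, 0.2829]
eef_rot: [[-0.965, 0.261, 0.0], [0.261, 0.965, 0.0], [0.0, 0.0, -1.0]]
ft_force: [0.4, 0.4, -0.7]
grip_width: 0.0274
```

```bash
python3 look.py w_above
python3 - <<'E'
from h import *
a=cv2.imread("pics/w_above.png")[120:320,220:420]
im,d=optics.read_camera("scene"); c=optics.calibration("scene"); np.savez("s_above.npz",im=im,d=d,**c)
b=cv2.resize(im[150:250,350:450],(600,600),interpolation=cv2.INTER_CUBIC)[:, 100:500]
cv2.imwrite("pics/above.png",np.hstack([cv2.resize(a,(400,600))[:, :] if 0 else cv2.resize(a[:, 33:167],(400,600),interpolation=cv2.INTER_CUBIC),b]))
E
```

```text
6.075 [0.61555414 0.04766644 0.28285452] [ 0.37849229  0.4243228  -0.73985316] 0.02743765594006505
```

View pics/above.png

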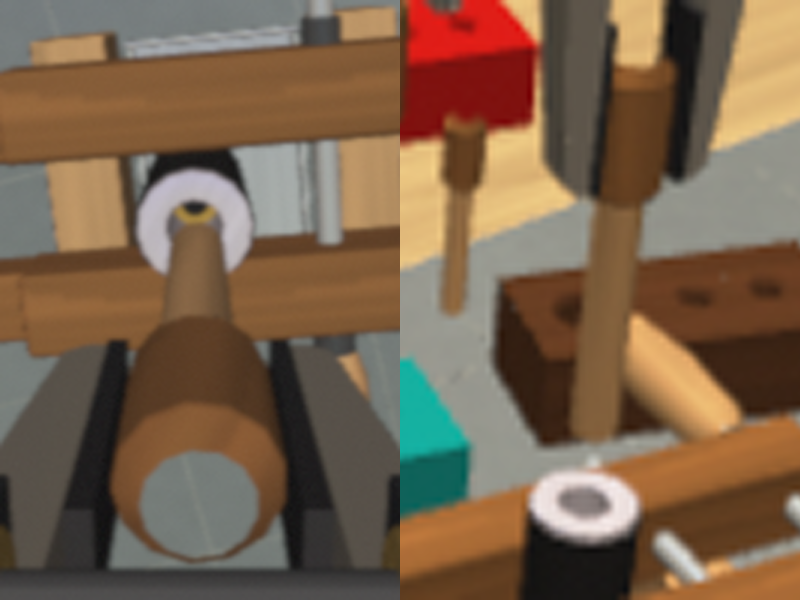

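Left: the rod end is over the roller with the bore mouth just beyond it, well aligned laterally. I'll measure the rod tip's axis against the ring in this same image.

Run:
```python
from h import *
W=dict(np.load("w_above.npz")); im=W["im"]; h=cv2.cvtColor(im,cv2.COLOR_BGR2HSV)
P=pts("",W["d"],W); z=P[...,2]
# rod: depth-based
m=(z>.16)&(z<.24); m[:, :290]=0; m[:,350:]=0; m[:180]=0; m[250:]=0
m&=~((h[...,1]<50)&(h[...,2]>140))
for v in range(190,226,4):
    u=np.where(m[v])[0]; 
    if len(u): print(v,u.min(),u.max(),len(u),"z",np.median(z[v,u]).round(4),"mid y/x",P[v,u].mean(0).round(4))
v,u=np.where(m); print("top row",v.min(), u[v==v.min()])
print("edge pt", ray("",u[v<=v.min()+1].mean(),v.min()-.5,.1653,W))
tx=W["er"][:,0]; print("tool x",tx)
q=(h[...,1]<50)&(h[...,2]>140); q[:, :290]=0; q[:,350:]=0;q[:170]=0;q[220:]=0
k,_=cv2.findContours(q.astype(np.uint8),cv2.RETR_EXTERNAL,cv2.CHAIN_APPROX_NONE); k=max(k,key=len)
# outer edge only: fit circle on plane
p=np.array([ray("",a,b,.135,W)[:2] for a,b in k[:,0]]); 
c0=np.array([.6161,.0467]); r=np.hypot(*(p-c0).T); s=abs(r-.0205)<.0025
from scipy.optimize import least_squares
f=least_squares(lambda c:np.hypot(*(p[s]-c[:2]).T)-c[2],[*c0,.021]); print("ring",f.x,s.sum())
```

```text
194 317 321 5 z 0.1678 mid y/x [0.6078 0.0501 0.1678]
198 312 326 15 z 0.1806 mid y/x [0.6088 0.0499 0.179 ]
202 310 327 18 z 0.1932 mid y/x [0.6091 0.0493 0.1911]
206 310 327 18 z 0.2059 mid y/x [0.609  0.0494 0.2042]
210 309 329 21 z 0.2162 mid y/x [0.6096 0.0497 0.2141]
214 309 329 20 z 0.2274 mid y/x [0.6094 0.0498 0.2255]
218 309 330 18 z 0.2364 mid y/x [0.6099 0.0501 0.2339]
222 308 330 4 z 0.2358 mid y/x [0.6124 0.0489 0.2345]
top row 194 [317 318 319 320 321]
edge pt [0.60800448 0.05036839 0.1653    ]
tool x [-9.65466968e-01  2.60525496e-01  1.62378728e-05]
ring [0.61634373 0.04652581 0.01901352] 86
```

apply_moves --motion '[[[-0.0005,-0.0005,0.01,0,0,0,0],[0,0,0.01,0,0,0,0],[0,0,0.004,0,0,0,0],[0,0,0,0,0,0,0],[0,0,0,0,0,0,0]]]'

```text
time_s: 6.8
tool_pos: [0.6167, 0.046, 0.2589]
eef_rot: [[-0.965, 0.262, 0.001], [0.262, 0.965, -0.0], [-0.001, 0.0, -1.0]]
ft_force: [-0.4, -0.6, 0.1]
grip_width: 0.0276
```

apply_moves --motion '[[[0.0005,0.0004,0.002,0,0,0,0],[0,0,0.002,0,0,0,0],[0,0,0.0015,0,0,0,0],[0,0,0.001,0,0,0,0],[0,0,0.0005,0,0,0,0],[0,0,0.0005,0,0,0,0]]]'

```text
time_s: 7.55
tool_pos: [0.6162, 0.0465, 0.2511]
eef_rot: [[-0.965, 0.262, 0.0], [0.262, 0.965, -0.0], [-0.0, 0.0, -1.0]]
ft_force: [0.1, -1.0, -0.3]
grip_width: 0.0271
```

apply_moves --motion '[[[0,0,0.001,0,0,0,0],[0,0,0.001,0,0,0,0],[0,0,0.001,0,0,0,0],[0,0,0,0,0,0,0]]]'

```text
time_s: 8.05
tool_pos: [0.6161, 0.0466, 0.248]
eef_rot: [[-0.965, 0.262, -0.0], [0.262, 0.965, 0.0], [0.0, -0.0, -1.0]]
ft_force: [0.3, -0.5, -0.4]
grip_width: 0.0276
```

apply_moves --motion '[[[0,0,0.002,0,0,0,0],[0,0,0.002,0,0,0,0],[0,0,0.002,0,0,0,0],[0,0,0.002,0,0,0,0],[0,0,0.002,0,0,0,0],[0,0,0.002,0,0,0,0]]]'

```text
time_s: 8.8
tool_pos: [0.6162, 0.0465, 0.236]
eef_rot: [[-0.965, 0.262, -0.0], [0.262, 0.965, -0.0], [0.0, -0.0, -1.0]]
ft_force: [-0.7, -0.1, -1.2]
grip_width: 0.0268
```

apply_moves --motion '[[[0,0,0.001,0,0,0,0],[0,0,0.001,0,0,0,0],[0,0,0.001,0,0,0,0],[0,0,0.001,0,0,0,0],[0,0,0.001,0,0,0,0],[0,0,0.001,0,0,0,0],[0,0,0.001,0,0,0,0],[0,0,0.001,0,0,0,0],[0,0,0.001,0,0,0,0],[0,0,0.001,0,0,0,0]]]'

```text
time_s: 10.05
tool_pos: [0.6162, 0.0465, 0.226]
eef_rot: [[-0.965, 0.262, 0.0], [0.262, 0.965, -0.0], [-0.0, -0.0, -1.0]]
ft_force: [-0.2, -0.1, -0.7]
grip_width: 0.0273
```

apply_moves --motion '[[[0,0,0.001,0,0,0,0],[0,0,0.001,0,0,0,0],[0,0,0.001,0,0,0,0],[0,0,0.001,0,0,0,0],[0,0,0.001,0,0,0,0],[0,0,0.001,0,0,0,0],[0,0,0.001,0,0,0,0],[0,0,0.001,0,0,0,0],[0,0,0.001,0,0,0,0],[0,0,0.001,0,0,0,0]]]'

```text
time_s: 11.3
tool_pos: [0.6162, 0.0465, 0.216]
eef_rot: [[-0.965, 0.262, 0.0], [0.262, 0.965, -0.0], [-0.0, -0.0, -1.0]]
ft_force: [0.7, -0.7, -0.9]
grip_width: 0.0271
```

Tip now at ~0.098, no contact yet.

apply_moves --motion '[[[0,0,0.001,0,0,0,0],[0,0,0.001,0,0,0,0],[0,0,0.001,0,0,0,0],[0,0,0.001,0,0,0,0],[0,0,0.001,0,0,0,0],[0,0,0.001,0,0,0,0],[0,0,0.001,0,0,0,0],[0,0,0.001,0,0,0,0],[0,0,0.001,0,0,0,0],[0,0,0.001,0,0,0,0]]]'

```text
time_s: 12.55
tool_pos: [0.6163, 0.0465, 0.2064]
eef_rot: [[-0.965, 0.262, 0.0], [0.262, 0.965, -0.0], [-0.0, 0.0, -1.0]]
ft_force: [-0.6, -0.7, 3.0]
grip_width: 0.0271
```

apply_moves --motion '[[[0,0,0.001,0,0,0,0],[0,0,0.001,0,0,0,0],[0,0,0.001,0,0,0,0],[0,0,0.001,0,0,0,0],[0,0,0.001,0,0,0,0],[0,0,0.001,0,0,0,0],[0,0,0.001,0,0,0,0],[0,0,0.001,0,0,0,0],[0,0,0.001,0,0,0,0],[0,0,0.001,0,0,0,0]]]'

```text
time_s: 13.8
tool_pos: [0.6171, 0.0464, 0.1989]
eef_rot: [[-0.965, 0.262, 0.003], [0.262, 0.965, -0.0], [-0.003, 0.0, -1.0]]
ft_force: [-1.7, 0.2, 9.8]
grip_width: 0.0273
```

apply_moves --motion '[[[0,0,0.001,0,0,0,0],[0,0,0.001,0,0,0,0],[0,0,0.001,0,0,0,0],[0,0,0.001,0,0,0,0]]]'

```text
time_s: 14.3
tool_pos: [0.6172, 0.0465, 0.195]
eef_rot: [[-0.965, 0.262, 0.003], [0.262, 0.965, -0.001], [-0.003, 0.0, -1.0]]
ft_force: [-2.1, 0.9, 11.1]
grip_width: 0.0272
```

apply_moves --motion '[[[0,0,0.001,0,0,0,0],[0,0,0.001,0,0,0,0],[0,0,0.001,0,0,0,0],[0,0,0.001,0,0,0,0],[0,0,0.001,0,0,0,0],[0,0,0.001,0,0,0,0],[0,0,0.001,0,0,0,0],[0,0,0.001,0,0,0,0],[0,0,0.001,0,0,0,0],[0,0,0.001,0,0,0,0]]]'

```text
time_s: 15.55
tool_pos: [0.6172, 0.0465, 0.1849]
eef_rot: [[-0.965, 0.262, 0.003], [0.262, 0.965, -0.0], [-0.003, 0.0, -1.0]]
ft_force: [-3.0, 1.0, 10.8]
grip_width: 0.027
```

apply_moves --motion '[[[0,0,0.001,0,0,0,0],[0,0,0.001,0,0,0,0],[0,0,0.001,0,0,0,0],[0,0,0.001,0,0,0,0],[0,0,0.001,0,0,0,0],[0,0,0.001,0,0,0,0],[0,0,0.001,0,0,0,0],[0,0,0.001,0,0,0,0],[0,0,0.001,0,0,0,0],[0,0,0.001,0,0,0,0]]]'

```text
time_s: 16.8
tool_pos: [0.6171, 0.0465, 0.1745]
eef_rot: [[-0.965, 0.262, 0.003], [0.262, 0.965, -0.0], [-0.003, 0.0, -1.0]]
ft_force: [-2.0, 0.1, 9.4]
grip_width: 0.0272
```

apply_moves --motion '[[[0,0,0.001,0,0,0,0],[0,0,0.001,0,0,0,0],[0,0,0.001,0,0,0,0],[0,0,0.001,0,0,0,0],[0,0,0.001,0,0,0,0],[0,0,0.001,0,0,0,0],[0,0,0.001,0,0,0,0]]]'

```text
time_s: 17.68
tool_pos: [0.6159, 0.0466, 0.1644]
eef_rot: [[-0.965, 0.262, -0.001], [0.262, 0.965, 0.0], [0.001, -0.0, -1.0]]
ft_force: [0.4, -0.3, -0.6]
grip_width: 0.0273
```

Force dropped to zero, so the bush is free. I'll go slightly further to be sure, then draw out.

apply_moves --motion '[[[0,0,0.001,0,0,0,0],[0,0,0.001,0,0,0,0],[0,0,0.001,0,0,0,0],[0,0,0,0,0,0,0]]]'

```text
time_s: 18.18
tool_pos: [0.6161, 0.0466, 0.1619]
eef_rot: [[-0.965, 0.262, -0.0], [0.262, 0.965, 0.0], [0.0, -0.0, -1.0]]
ft_force: [0.8, -0.0, -0.2]
grip_width: 0.0271
```

Run:
```python
from h import *
im,d=optics.read_camera("scene"); 
cv2.imwrite("pics/tray.png",cv2.resize(im[210:310,350:470],(720,600),interpolation=cv2.INTER_CUBIC)); print(read_state()["ft_force"])
```

```text
[-0.56062045 -0.48259185 -0.12133589]
```

View pics/tray.png

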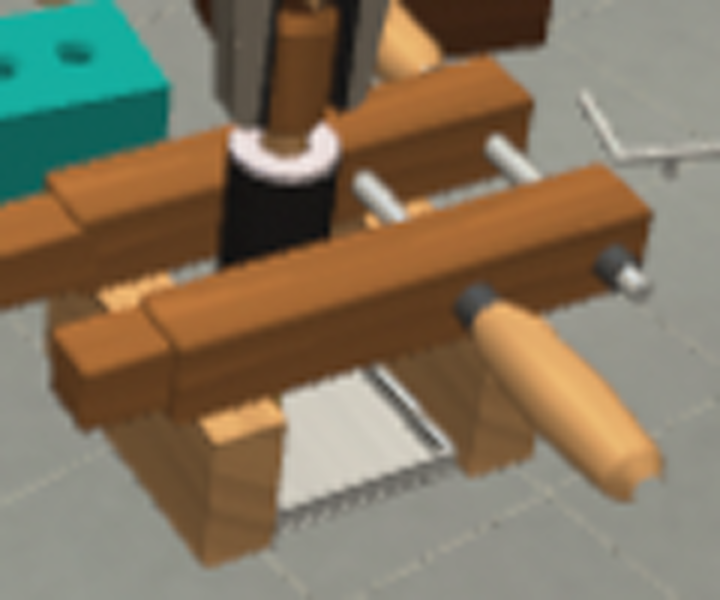

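The drop can't be seen past the front jaw (the shoulder at (285,130) is ~9 mm above the roller, as planned). Drawing out now; I'll check the bore from above before putting the drift back.

apply_moves --motion '[[[0,0,-0.01,0,0,0,0],[0,0,-0.02,0,0,0,0],[0,0,-0.02,0,0,0,0],[0,0,-0.02,0,0,0,0],[0,0,-0.02,0,0,0,0],[0,0,-0.02,0,0,0,0],[0,0,-0.012,0,0,0,0],[0,0,0,0,0,0,0],[0.03,0,0,0,0,0,0],[0,0,0,0,0,0,0]]]'

```text
time_s: 19.48
tool_pos: [0.5857, 0.055, 0.2829]
eef_rot: [[-0.965, 0.261, -0.003], [0.261, 0.965, 0.0], [0.003, -0.0, -1.0]]
ft_force: [1.6, -0.1, -1.0]
grip_width: 0.0273
```

apply_moves --motion '[[[0.02,0,0,0,0,0,0],[0,0,0,0,0,0,0],[0,0,0,0,0,0,0]]]'

```text
time_s: 19.85
tool_pos: [0.5685, 0.0594, 0.2838]
eef_rot: [[-0.965, 0.262, 0.0], [0.262, 0.965, -0.0], [-0.0, -0.0, -1.0]]
ft_force: [-1.0, -0.2, -0.1]
grip_width: 0.027
```

```bash
python3 look.py w_out
python3 - <<'E'
from h import *
im,d=optics.read_camera("top"); a=cv2.imread("pics/w_out.png")[130:330,220:420]
cv2.imwrite("pics/out.png",np.hstack([cv2.resize(a,(400,400),interpolation=cv2.INTER_CUBIC),cv2.resize(im[100:170,265:335],(400,400),interpolation=cv2.INTER_CUBIC)]))
E
```

```text
19.85 [0.56848954 0.05936013 0.28380262] [-1.00310548 -0.19742956 -0.14762982] 0.026996411239738543
```

View pics/out.png

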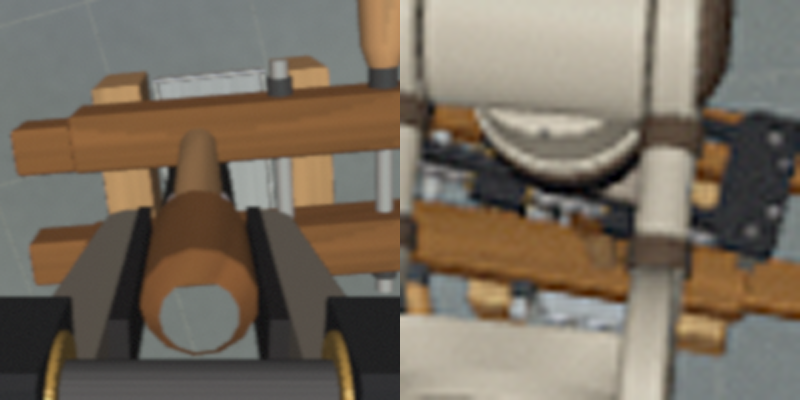

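The roller is hidden by the drift and arm in both views. Moving so the wrist camera looks straight down the bore.

apply_moves --motion '[[[-0.04,0,0,0,0,0,0],[-0.04,0,0,0,0,0,0],[-0.041,0,0,0,0,0,0],[0,0,0,0,0,0,0],[0,0,0,0,0,0,0]]]'

```text
time_s: 20.58
tool_pos: [0.6845, 0.028, 0.2838]
eef_rot: [[-0.965, 0.262, -0.001], [0.262, 0.965, 0.0], [0.001, 0.0, -1.0]]
ft_force: [0.3, 0.3, -0.8]
grip_width: 0.0275
```

```bash
python3 look.py w_bore
python3 - <<'E'
from h import *
W=dict(np.load("w_bore.npz")); K,R,t=W["mtx"],W["R"],W["t"]
p=K@(R@[.6162,.0466,.135]+t.ravel()); u,v=(p[:2]/p[2]).astype(int); print(u,v)
print("z in bore",np.round(pts("",W["d"],W)[v-6:v+7:3,u-6:u+7:3,2],3).tolist())
a=W["im"][max(v-40,0):v+40,u-40:u+40]; cv2.imwrite("pics/bore.png",cv2.resize(a,(480,480),interpolation=cv2.INTER_CUBIC))
E
```

```text
20.575 [0.68447686 0.02802934 0.28377177] [ 0.28334233  0.27816458 -0.80481025] 0.027483866748986962
318 122
z in bore [[0.13, 0.001, 0.028, 0.028, 0.062], [0.066, 0.028, 0.027, 0.026, 0.028], [0.003, 0.028, 0.029, 0.028, 0.027], [0.048, 0.027, 0.026, 0.027, 0.027], [0.103, 0.027, 0.028, 0.027, 0.027]]
```

View pics/bore.png

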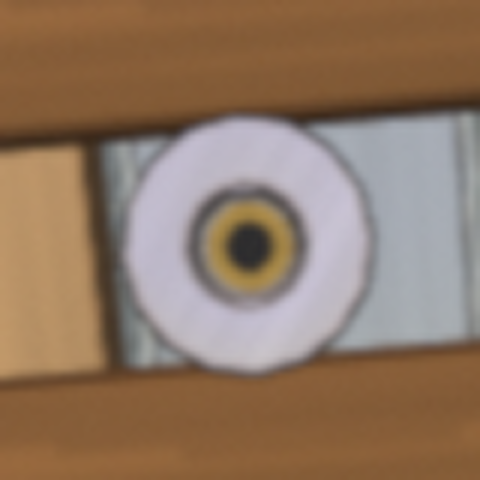

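Straight down the bore (240,245), the bush top reads z≈0.027, which is the 3 mm tray floor plus 24 mm. The bush stands free in the tray. Returning the drift.

apply_moves --motion '[[[0.0429,0.0171,0,0,0,0,0],[0.0429,0.0171,0,0,0,0,0],[0.0429,0.0171,0,0,0,0,0],[0.0429,0.0171,0,0,0,0,0],[0.0429,0.0171,0,0,0,0,0],[0.0429,0.0171,0,0,0,0,0],[0.0429,0.0171,0,0,0,0,0],[0,0,0,0,0,0,0],[0,0,0,0,0,0,0],[0,0,0,0,0,0,0]]]'

```text
time_s: 21.88
tool_pos: [0.4267, 0.2215, 0.2843]
eef_rot: [[-0.965, 0.263, 0.001], [0.263, 0.965, -0.0], [-0.001, 0.0, -1.0]]
ft_force: [0.7, 0.9, -0.2]
grip_width: 0.0274
```

apply_moves --motion '[[[0.0007,0.0004,0.03,0,0,0,0],[0,0,0.03,0,0,0,0],[0,0,0.03,0,0,0,0],[0,0,0.015,0,0,0,0],[0,0,0.005,0,0,0,0],[0,0,0.004,0,0,0,0],[0,0,0.004,0,0,0,0],[0,0,0.004,0,0,0,0]]]'

```text
time_s: 22.88
tool_pos: [0.426, 0.2228, 0.1625]
eef_rot: [[-0.965, 0.262, 0.001], [0.262, 0.965, 0.0], [-0.001, 0.001, -1.0]]
ft_force: [0.2, 0.0, -1.4]
grip_width: 0.0271
```

apply_moves --motion '[[[0,0,0.006,0,0,0,0],[0,0,0.006,0,0,0,0],[0,0,0.006,0,0,0,0],[0,0,0.006,0,0,0,0],[0,0,0.004,0,0,0,0],[0,0,0.002,0,0,0,0],[0,0,0.001,0,0,0,0],[0,0,0.001,0,0,0,0],[0,0,0,0,0,0,0]]]'

```text
time_s: 24.0
tool_pos: [0.4257, 0.2227, 0.1302]
eef_rot: [[-0.965, 0.262, 0.0], [0.262, 0.965, 0.0], [-0.0, 0.0, -1.0]]
ft_force: [-0.2, -0.2, 0.5]
grip_width: 0.0269
```

apply_moves --motion '[[[0,0,0.001,0,0,0,0],[0,0,0.001,0,0,0,0],[0,0,0.0005,0,0,0,0],[0,0,0.0005,0,0,0,0],[0,0,0,0,0,0,0]]]'

```text
time_s: 24.62
tool_pos: [0.4258, 0.2227, 0.1275]
eef_rot: [[-0.965, 0.262, 0.0], [0.262, 0.965, -0.0], [-0.0, 0.0, -1.0]]
ft_force: [-1.0, -0.5, 3.2]
grip_width: 0.0269
```

The drift rests on the hole floor (3 N at the same height as at the grasp). Releasing.

apply_moves --motion '[[[0,0,0,0,0,0,0.35],[0,0,0,0,0,0,0.6],[0,0,0,0,0,0,1],[0,0,0,0,0,0,1],[0,0,0,0,0,0,1],[0,0,0,0,0,0,1],[0,0,0,0,0,0,1],[0,0,0,0,0,0,1],[0,0,0,0,0,0,1]]]'

```text
time_s: 25.75
tool_pos: [0.4256, 0.2227, 0.1271]
eef_rot: [[-0.965, 0.262, -0.0], [0.262, 0.965, 0.0], [0.0, 0.0, -1.0]]
ft_force: [0.5, 0.3, -0.6]
grip_width: 0.0918
```

apply_moves --motion '[[[0,0,-0.01,0,0,0,1],[0,0,-0.03,0,0,0,1],[0,0,-0.04,0,0,0,1],[0,0,-0.04,0,0,0,1],[0,0,0,0,0,0,1],[0,0,0,0,0,0,1]]]'

```text
time_s: 26.5
tool_pos: [0.4254, 0.2226, 0.2468]
eef_rot: [[-0.965, 0.262, -0.0], [0.262, 0.965, -0.0], [0.0, -0.0, -1.0]]
ft_force: [-0.9, -0.1, -1.2]
grip_width: 0.0921
```

```bash
python3 look.py w_end
python3 - <<'E'
from h import *
W=dict(np.load("w_end.npz")); P=pts("",W["d"],W); q=P[(P[...,2]>.145)&(P[...,2]<.18)]; q=q[np.hypot(q[:,0]-.425,q[:,1]-.222)<.035]
print(len(q),(q.max(0)+q.min(0))/2,np.percentile(q[:,2],[5,50,95]))
s=optics.read_camera("scene")[0]; cv2.imwrite("pics/end.png",np.hstack([cv2.resize(W["im"][100:300,200:440],(480,400)),cv2.resize(s[130:290,330:458],(320,400),interpolation=cv2.INTER_CUBIC)]))
E
```

```text
26.5 [0.42537097 0.22256979 0.24682473] [-0.93990299 -0.13314307 -1.20332096] 0.09212053407314842
544 [0.42566952 0.22307291 0.15433222] [0.14889805 0.15871629 0.16195297]
```

View pics/end.png

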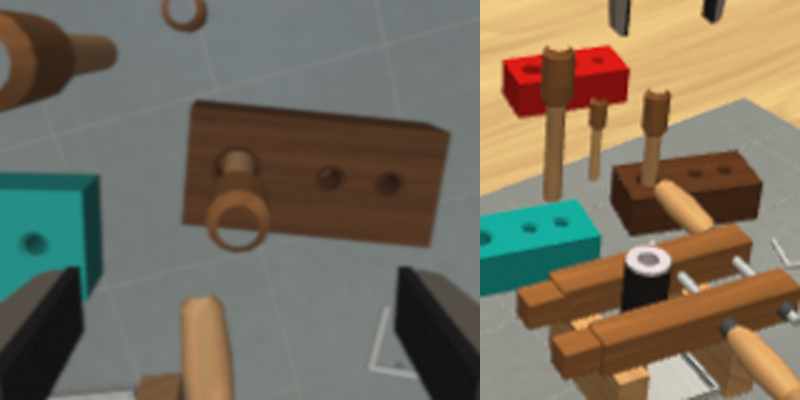

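The drift stands upright in its hole in the dark block (left panel ~(237,195)), top at z≈0.162 as at the start. The gripper is clear of it, so I'm handing in.

```bash
python3 -c "
from cell import ticket; print(ticket.job_done())"
```

```text
the job is handed in; nothing more can be done
None
```

I pushed the bush out of the roller with the drift, put the drift back in its hole and handed the job in at about 26.5 s on the robot's clock.

- **Pressing:** I gripped the middle-sized drift by its handle. The drift's tip entered the bore on the first try with no force felt on the roller. It met the bush with its tip at about z 0.09 m and slid it down at about 10–11 N. The force fell to about zero with the tip near z 0.047 m.
- **Bush:** looking straight down the bore afterwards, the bush's top read z ≈ 0.027 m. That matches the 3 mm tray floor plus its 24 mm length, so it stands free in the tray. The side view was blocked by the front jaw and could not confirm this.
- **Drift:** it touched the hole floor with about 3 N, at the same height as when I took it. After release it stands upright with its top at about 0.162 m, and the gripper is open and clear.

Force was only read at the end of each call, and the highest reading was about 11 N. The final pictures showed nothing disturbed; the jar, the mallet and most of the fork were outside those crops. None of the checks disagreed.

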